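# Unlock the sprung parts chest with the panel key

## Task

Take the short T-handled panel key with the flat blade out of the wooden tool block, feel its blade into the slot of the round lock in the chest's lid and push it fully home, gently and without forcing it. Then turn the key clockwise to its stop so that the hidden bolt lets go, and leave the key standing in the lock with the lid sprung ajar. Disturb nothing else on the bench.

Things in the scene. Friction and masses are not known exactly. Their poses are not given: they have to be found in the camera images.
- panel_key: Loose T-handled steel panel key, about 0.12 kg, standing upright in one of the block's three holes, collar on the block's top. Origin: middle of the underside of its round collar (21 mm across, 4 mm thick). Below it (-z) the flat blade, 3 mm thick along x, 14 mm wide along y, 16 mm long; above it a 10 mm round shaft. The same after a half turn about z.
- key_handle (a point): Middle of the key's black T handle, 48 mm above the key's origin: a flat bar 60 mm long along the key's y, 12 mm thick along x, 14 mm high, in one plane with the blade. In the block it lies within about 25 degrees of the line of the holes.
- tool_block: Fixed wooden block, 235 mm along x, 70 mm along y, 50 mm high; origin in the middle of its underside. Three 16 mm holes, 40 mm deep, in its top on the x axis at -82, 0 and +82 mm. One holds the key, the others the two nut drivers, in any order.
- nut_driver_a: T-handled nut driver, taller than the key: round shaft on a plain 15 mm socket barrel, no collar, round 10 mm cross bar 50 mm long, 98 mm above the foot (58 mm above the block). Origin at the foot, 10 mm above the bench. Stands loosely in the block. Leave it.
- nut_driver_b: A second nut driver like the first. Leave it.
- chest: Fixed olive steel chest, 220 mm along x, 300 mm along y, 100 mm high without its lid; origin in the middle of its underside; its front looks to -x. A 3 mm sheet lid lies on it, hinged along the far (+x) edge, with the lock near its front edge on the middle line.
- lid (a joint): Angle of the lid, rad: about 0 while the bolt holds it, positive as its front rises. Once the bolt is free a spring lifts it, with about 5 N at the lock, to rest about 0.1 rad open (the lock then stands some 18 mm higher); a key held down on the lock holds the lid down.
- lock_face (a point): Middle of the flat face of the lock's turning steel insert, in the lid, 76 mm in front of the chest's origin, 104 mm above the bench with the lid shut; z up along the lock's axis, x and y as the lid's. A fixed ring, 24 mm inside, 40 mm outside, stands 0.6 mm proud around it. With the key home its collar rests here: the key's origin is at this point.
- slot_floor (a point): Bottom of the insert's slot, 18 mm under lock_face on the lock's axis; axes are the lid's and do not turn with the insert. The slot is 4 x 15 mm with sharp lips. It stays where the last user left it: its long way points anywhere from the chest's x line to 63 degrees clockwise of that from above. Not measured: feel for it or see it. The blade enters if within about 0.08 rad.
- bolt_keeper (a point): Front keeper inside the chest, hidden under the lid, that the bolt hooks under. The insert turns clockwise from above against some 0.1 N m. The bolt comes free about 75 degrees clockwise of the chest's x line; a hard stop is at 90 degrees, the slot and handle then along the chest's y. More than 35 N between key and chest damages the lock; 5 N is ample to feel with.
- bolt_bin: Blue open-fronted bin with bolts, 110 x 90 x 55 mm. Leave it.
- spanner: Steel spanner, 170 mm, lying flat. Leave it.
- screwdriver: Screwdriver with a red handle, 180 mm, lying flat. Leave it.
- screw_jar: Glass jar, 52 mm across, 70 mm high, steel cap. Leave it.
- bearing: Steel ring, 52 mm across, 15 mm high. Leave it.
- carton: Small cardboard box, 90 x 60 x 50 mm. Leave it.
There are look-alikes about, which are no part of the job. Leave any blue, purple or yellow look-alike of the panel_key alone.

How it is judged:
On the way, in this order (a step that is already met when the one before it is completed fails the run):
1. the key is lifted out of the block (height (world z) of panel_key above 0.08 m), for 0.1 s.
2. the key's blade is fully home in the lock, collar on its face, with the lid still held by the bolt (distance between panel_key and lock_face below 0.0035 m and angle between the z axis of panel_key and the z axis of lock_face, either way round below 0.08 rad and value of joint lid below 0.015 rad), for 0.2 s.
3. the key is turned clockwise to its stop (distance between panel_key and lock_face below 0.006 m and angle between the y axis of panel_key and the y axis of chest, either way round below 0.25 rad), for 0.1 s.
At the end, for the whole second after the job is handed in: The lid is sprung ajar (0.05 to 0.2 rad) and the key stands at rest in the lock, home to within 6 mm, its handle turned to within 0.25 rad of the chest's y (the stop) (all of step 3 and value of joint lid between 0.05 and 0.2 rad and linear speed of panel_key below 0.02 m/s); the robot touches nothing.
It fails at once if the key is forced: more than 35 N between key and chest (contact force between panel_key and chest above 35 N).
It fails at once if another tool or a thing on the bench is moved by more than 15 mm (distance of any of nut_driver_a, nut_driver_b, bolt_bin, spanner, screwdriver, screw_jar, bearing, carton from where it was at the start of the episode above 0.015 m).
It also fails if it takes over 64 s, if anything falls off the work surface, if the arm or the gripper's body presses on something with over 40 N, if the wrist force passes 120 N, or if a joint passes its speed limit or range.

## Robot

A 6-joint arm with a two-finger parallel gripper is mounted at the origin on the work surface. World frame = base frame: x ahead of the robot, y to its left, z up, the work surface at z = 0. Lengths are in m, angles in rad, forces in N, time in s.
With the tool pointing down it reaches from about 0.425 to 0.95 m from the base axis. Payload 3.5 kg.
Tool frame: the origin (TCP) lies on the centre line of the jaws, within the pads' length; the fingertips stand 17 mm ahead of it and the grasp point (between the pads) lies 2 mm behind it; z points along the fingers, y is the line along which they close (so a half turn about z gives the same grasp; the last joint's range is limited). The gripper opens to 85 mm and grips with 20 to 120 N. Pads are 22 mm wide; open, the fingers measure 114 mm over their backs; the gripper's body (76 mm by 85 mm) begins 54 mm behind the grasp point. The pads swing forward as they close: fully open they stand 13 mm farther back than shut.
Start: joints at [1.156, 0.286, 1.577, -0, 1.279, -0.15], TCP at [0.177, 0.651, 0.21] pointing down, gripper open.
Joint ranges: [-2.77, 2.77], [-0.9, 2.22], [0.21, 2.48], [-1.53, 4.67], [0.24, 2.81], [-2.84, 2.84]. Speed limits (rad/s): [2.79, 2.79, 3.14, 3.14, 3.14, 3.14].

## Interface

Orientations are given as a unit quaternion [x, y, z, w].
In Python, from plant import ctrl gives the robot as it stands. The module is installed in compiled form; this text tells all that it offers.
- The arm moves only by the tool drive_tool, never from a script. Its argument "moves" is a list of rows, each a list of 3 entries, a list of its own where there are three numbers: the turn, a rotation vector about the tool's x, y, z in rad, then the shift along the tool's x, y, z in m, then the finger opening in m, from 0 to 0.0854. A call has 1 to 5 rows; each row shifts and turns the commanded pose from where the row before left it, along the tool's axes as they then stand; what a row does not reach is not made up. A row lasts 1/8 s, in which the tool goes at most 62.5 mm and 10.7 degrees, less where a joint would pass 70% of its speed; a pose out of reach is approached as far as the arm can. A call with a gripper value outside its range is refused whole. The fingers move at their own pace and stop on an object; "grip_force" is the grip in N (left out, the last holds). Time passes only in rows, so rows that do not move let the fingers close. It gives the time, the measured TCP pose, the force, the opening and the grip force at its end, in the units of the state.
- ctrl.get_state(): the state, without advancing time (a new reading comes with each control period).
- ctrl.read_camera(name): name is "side" or "top"; returns a dict with "image" (400x640x3 uint8, red, green, blue), "fx", "fy", "cx", "cy" (pixels), "R" (3x3) and "t" (3): a world point X has camera coordinates R X + t. Camera axes: x right, y down, z forward; pixel columns grow to the right and rows downward; lengths in m; the calibration is good to about 2 mm. A picture is of the moment at which its call begins. There is no depth.
- ctrl.sign_off(): hands the job in; it is judged then, once.
The state is a dict: "time": time; "qpos": joint angles; "dq": joint speeds; "joint_efforts": joint torques, N m; "eef_pos": TCP position; "tcp_rot": TCP orientation; "contact_force": force on the tool from outside, world axes, zero at the start; "wrist_torque": the same for the moment, N m; "opening": opening from 0.0 (shut) to 1.0 (fully open); "finger_force": force on a finger pad.
Only numpy, scipy, OpenCV 4.12 (cv2) and the standard library are available. Lean on these libraries where they do the work, as an engineer would, in place of code of your own. Each camera call takes 0.05 s, during which the arm holds its last target. There are 200 camera calls.

## Working session

There is one attempt and no reset: what is moved stays moved. The work goes in short steps, Python scripts to look and compute and a tool call to move; the robot and the scene stay as the last step left them, time stands still between calls to the robot, and variables do not carry over. Pictures are saved under pics/ and viewed, at most 10 in all, crops included, and the job is handed in when it is done.

Besides the shell and the picture viewer there is one more tool, called after "Request:" as name([rows], argument=value, ...), one row to a line, values as JSON. drive_tool: Moves the arm, as the interface text tells. Its arguments: {"type":"object","properties":{"moves":{"type":"array","items":{"type":"array"}},"grip_force":{"type":"number"}},"required":["moves"]}

```bash
mkdir -p pics
cat > h.py <<'E'
import numpy as np, cv2
from plant import ctrl
from scipy.spatial.transform import Rotation as Ro
def cam(n):
    c=ctrl.read_camera(n); c['R']=np.array(c['R']); c['t']=np.array(c['t']); return c
def ray(c,u,v):
    d=c['R'].T@np.array([(u-c['cx'])/c['fx'],(v-c['cy'])/c['fy'],1]); return -c['R'].T@c['t'],d
def onz(c,u,v,z):
    o,d=ray(c,u,v); return o+d*(z-o[2])/d[2]
def proj(c,X):
    p=c['R']@np.array(X)+c['t']; return np.array([c['fx']*p[0]/p[2]+c['cx'],c['fy']*p[1]/p[2]+c['cy']])
def save(n,im): cv2.imwrite('pics/'+n+'.png',cv2.cvtColor(im,cv2.COLOR_RGB2BGR))
E
python3 - <<'E'
from h import *
for n in('top','side'):
    c=cam(n); save(n+'0',c['image']); print(n,c['fx'],c['cx'],c['cy'],c['R'].round(3).tolist(),c['t'], -c['R'].T@c['t'])
s=ctrl.get_state(); print(s)
E
```

```text
top 372.4494793574696 323.39150933960207 200.41144103214648 [[-0.009, -1.0, -0.005], [-0.993, 0.009, -0.115], [0.115, 0.004, -0.993]] [-0.04109772  0.57336891  0.95591298] [ 0.4590095  -0.05052363  1.01536604]
side 395.35938399885697 327.9769389429377 201.42461697227333 [[0.932, -0.362, -0.0], [-0.275, -0.707, -0.652], [0.236, 0.607, -0.759]] [-0.54623176  0.18664439  0.94716724] [ 0.33677146 -0.64132814  0.84000848]
{'time': 0.1, 'qpos': array([ 1.15604850e+00,  2.87113621e-01,  1.57805490e+00,  1.49599185e-05,
        1.27861393e+00, -1.50007832e-01]), 'dq': array([-0.00153119, -0.00078219, -0.00324776, -0.00060289, -0.00038669,
        0.00026457]), 'joint_efforts': array([ 4.68886665e-04, -4.07299697e+01, -2.93696934e+01, -1.30703065e-04,
        3.52464835e-03, -1.18670010e-05]), 'eef_pos': array([0.17632617, 0.65088671, 0.20884804]), 'tcp_rot': array([ 1.31985838e-01,  9.91250997e-01, -1.04953644e-03, -3.11958433e-04]), 'contact_force': array([-0.61467245,  0.82303425, -0.85652016]), 'wrist_torque': array([ 0.01691301, -0.01764015,  0.00454908]), 'finger_force': 0.0, 'opening': 1.0028320818670589}
```

View pics/top0.png

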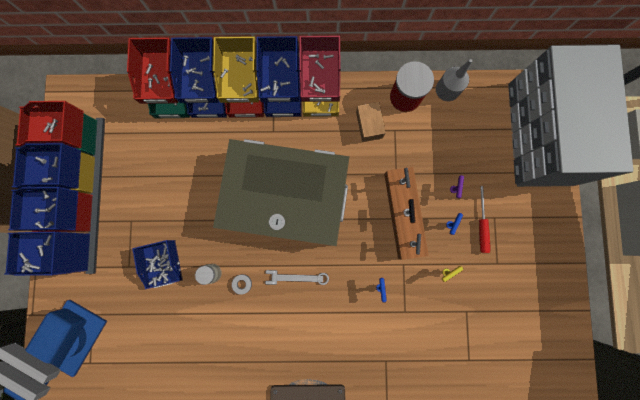

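View pics/side0.png

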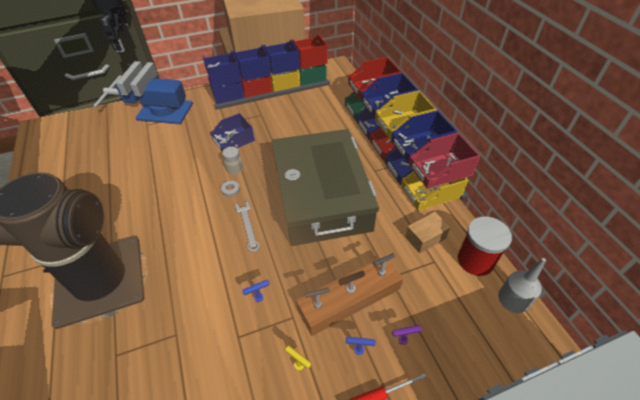

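The top view shows a black-handled key in the middle hole at (411,211), with nut drivers at (406,178) and (417,244). The lock is at (277,222). In the side view the key is at (350,281) and the lock at (292,174). I'll zoom in on both.

Run:
```python
from h import *
T=cam('top');S=cam('side')
def cr(c,u,v,w,h,k): return cv2.resize(c['image'][v-h:v+h,u-w:u+w],None,fx=k,fy=k,interpolation=cv2.INTER_CUBIC)
a=cr(T,277,222,15,15,13);b=cr(S,292,174,15,15,13)
d=cr(T,408,213,39,49,4)[:390,:300];e=cr(S,350,285,56,45,4)[:360]
W=np.zeros((590,780,3),np.uint8)
W[:390,:390]=a[:390,:390] if a.shape[0]==390 else 0
W[:390,390:780]=b
save('lock',W[:390])
W[:]=0;W[:390,:300]=d;W[:360,310:310+448]=e;save('blk',W[:390])
# lock centres by brightness
for c,u,v,n in((T,277,222,'top'),(S,292,174,'side')):
    g=c['image'][v-14:v+14,u-14:u+14].astype(float).mean(2); print(n); 
    m=(g>130).astype(np.uint8); ys,xs=np.nonzero(m); uu,vv=xs.mean()+u-14,ys.mean()+v-14
    print(uu,vv,m.sum(),onz(c,uu,vv,.1043))
# key handle: dark mask
for c,u,v,n in((T,411,211,'top'),(S,352,277,'side')):
    g=c['image'][v-16:v+16,u-16:u+16].max(2); m=(g<60).astype(np.uint8)
    k,l,st,ce=cv2.connectedComponentsWithStats(m); 
    for i in range(1,k):
        if st[i,4]>12: print(n,st[i],ce[i]+[u-16,v-16],onz(c,*(ce[i]+[u-16,v-16]),.105))
```

```text
top
276.6166666666667 221.47222222222223 180 [0.51388115 0.068313   0.1043    ]
side
292.0076923076923 174.22307692307692 130 [0.51227396 0.068952   0.1043    ]
top [ 11   4   9  24 111] [411.         210.78378378] [ 0.53700634 -0.26104056  0.105     ]
```

View pics/lock.png

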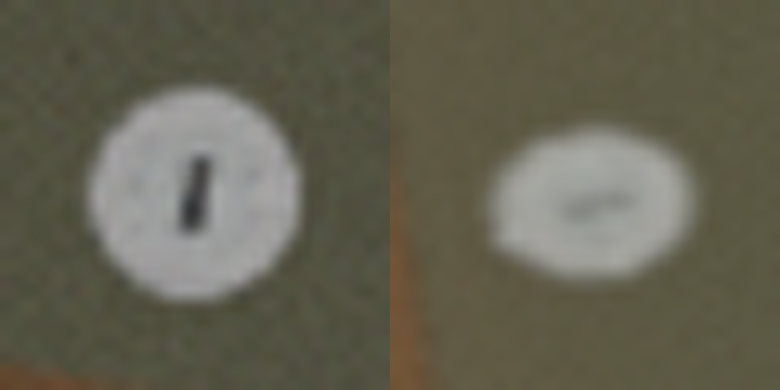

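View pics/blk.png

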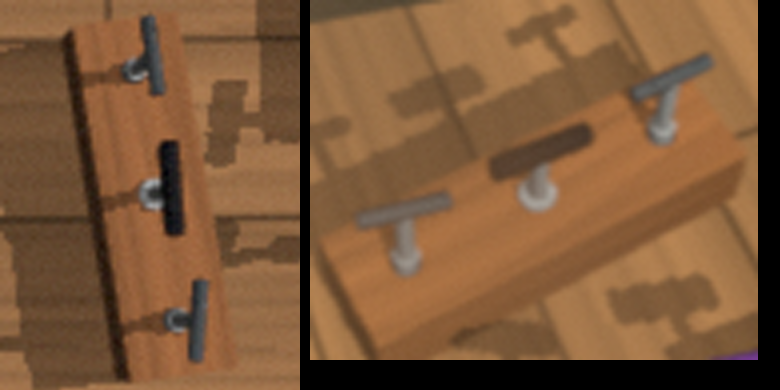

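The lock crop clearly shows the slot as a dark line in the top view, from about (203,157) to (187,232), so it lies close to the image's vertical. The block crop confirms that the key is the black-handled tool with a collar in the middle hole, and the drivers are on either side of it. Next I'll work out positions and angles.

Run:
```python
from h import *
T=cam('top');S=cam('side')
def pca(c,u,v,r,thr,z,lo=True,rmax=99):
    g=c['image'][v-r:v+r+1,u-r:u+r+1].astype(float).mean(2)
    k=5; G=cv2.resize(g,None,fx=k,fy=k,interpolation=cv2.INTER_CUBIC)
    m=(G<thr).astype(np.uint8); n,l,st,ce=cv2.connectedComponentsWithStats(m)
    cs=[(st[i,4],i) for i in range(1,n) if np.hypot(*(ce[i]-G.shape[0]/2))<rmax*k]
    i=max(cs)[1]; ys,xs=np.nonzero(l==i)
    P=np.array([onz(c,(x+.5)/k-.5+u-r,(y+.5)/k-.5+v-r,z)[:2] for x,y in zip(xs,ys)])
    mu=P.mean(0); w,V=np.linalg.eigh(np.cov(P.T)); d=V[:,1]
    a=np.degrees(np.arctan2(d[1],d[0])); return mu,a%180,np.sqrt(w*12)
for th in(100,120,135): print('slot',pca(T,277,221,6,th,.104))
for th in(45,55,65): print('handle',pca(T,411,211,16,th,.105,rmax=8))
# triangulate handle
o1,d1=ray(T,411,210.8);o2,d2=ray(S,351.6,277.6)
A=np.stack([d1,-d2],1);s=np.linalg.lstsq(A,o2-o1,rcond=None)[0];print('tri',o1+s[0]*d1,o2+s[1]*d2)
# collar in side
print('collar side',onz(S,350.6,288,.054),'top',onz(T,408-39+151/4-.4,213-49+194/4-.4,.054))
# chest lid: olive mask
hsv=cv2.cvtColor(T['image'],cv2.COLOR_RGB2HSV)
m=((hsv[...,0]>22)&(hsv[...,0]<45)&(hsv[...,1]>40)).astype(np.uint8); m=cv2.morphologyEx(m,cv2.MORPH_OPEN,np.ones((5,5)))
cn=max([c for c in cv2.findContours(m,0,2)[0] if cv2.pointPolygonTest(c,(250,210),False)>0],key=cv2.contourArea)
ap=cv2.approxPolyDP(cn,5,True)[:,0]; print(ap.tolist())
P=[onz(T,*p,.103)[:2] for p in ap]; print(np.round(P,4))
for i in range(len(P)):
    d=P[(i+1)%len(P)]-P[i];print(np.degrees(np.arctan2(d[1],d[0])).round(1),np.hypot(*d).round(3))
# block: driver feet
print('drv',onz(T,408-39+137/4,213-49+67/4,.05),onz(T,408-39+178/4,213-49+320/4,.05))
# tool heading now
R=Ro.from_quat(ctrl.get_state()['tcp_rot']).as_matrix(); print(R.round(3), np.degrees(np.arctan2(R[1,1],R[0,1])))
```

```text
slot (array([0.51348536, 0.06847726]), np.float64(169.72452174637917), array([0.00370489, 0.01302041]))
slot (array([0.51364836, 0.06850203]), np.float64(170.27783609869172), array([0.00488622, 0.01406325]))
slot (array([0.513677  , 0.06850321]), np.float64(170.9825879081491), array([0.00589578, 0.01501295]))
handle (array([ 0.53770155, -0.26143394]), np.float64(1.9199106581943397), array([0.01143296, 0.05594533]))
handle (array([ 0.53755088, -0.26143455]), np.float64(1.7494086282174521), array([0.01307495, 0.05601615]))
handle (array([ 0.53750165, -0.26143497]), np.float64(1.6575750935975577), array([0.01430983, 0.05652484]))
tri [ 0.53772569 -0.26308928  0.09613422] [ 0.5377244  -0.26308896  0.09613404]
collar side [ 0.5367033  -0.26468574  0.054     ] top [ 0.53807325 -0.26070143  0.054     ]
[[229, 140], [214, 227], [335, 244], [347, 157]]
[[ 0.7202  0.1896]
 [ 0.5018  0.2219]
 [ 0.4578 -0.0739]
 [ 0.6735 -0.1066]]
171.6 0.221
-98.5 0.299
-8.6 0.218
81.0 0.3
drv [ 0.62091833 -0.25630043  0.05      ] [ 0.45598432 -0.27709996  0.05      ]
[[-0.965  0.262 -0.   ]
 [ 0.262  0.965 -0.001]
 [ 0.    -0.001 -1.   ]] 74.8260644517059
```

Request:
drive_tool([
  [[0, 0, 0], [-0.0425, -0.0404, 0], 0.085],
  [[0, 0, 0], [-0.0425, -0.0404, 0], 0.085],
  [[0, 0, 0], [-0.0425, -0.0404, 0], 0.085],
  [[0, 0, 0], [-0.0425, -0.0404, 0], 0.085],
  [[0, 0, 0], [-0.0425, -0.0404, 0], 0.085],
])

```text
time: 0.92
eef_pos: [0.3296, 0.3993, 0.2103]
tcp_rot: [0.132, 0.991, 0.0, 0.0]
contact_force: [1.3, -0.4, 0.8]
opening: 0.997
finger_force: 0.0
```

Request:
drive_tool([
  [[0, 0, 0], [-0.0425, -0.0404, 0], 0.085],
  [[0, 0, 0], [-0.0425, -0.0404, 0], 0.085],
  [[0, 0, 0], [-0.0425, -0.0404, 0], 0.085],
  [[0, 0, 0], [-0.0425, -0.0404, 0], 0.085],
  [[0, 0, 0], [-0.0425, -0.0404, 0], 0.085],
])

```text
time: 1.55
eef_pos: [0.4819, 0.1486, 0.2105]
tcp_rot: [0.132, 0.991, 0.0, 0.001]
contact_force: [0.5, -0.3, 0.3]
opening: 0.992
finger_force: 0.0
```

Request:
drive_tool([
  [[0, 0, 0], [-0.0234, -0.0546, 0], 0.085],
  [[0, 0, 0], [-0.0234, -0.0546, 0], 0.085],
  [[0, 0, 0], [-0.0234, -0.0546, 0], 0.085],
  [[0, 0, 0], [-0.0234, -0.0546, 0], 0.085],
  [[0, 0, 0], [-0.0234, -0.0546, 0], 0.085],
])

```text
time: 2.17
eef_pos: [0.5226, -0.1458, 0.2104]
tcp_rot: [0.132, 0.991, -0.0, 0.0]
contact_force: [0.5, 0.5, -0.5]
opening: 0.992
finger_force: 0.0
```

Request:
drive_tool([
  [[0, 0, 0], [-0.0234, -0.0546, 0], 0.085],
  [[0, 0, 0], [-0.0234, -0.0546, 0], 0.085],
  [[0, 0, -0.1485], [0, 0, 0], 0.085],
  [[0, 0, -0.1485], [0, 0, 0], 0.085],
  [[0, 0, 0], [0, 0, 0], 0.085],
])

```text
time: 2.8
eef_pos: [0.539, -0.2616, 0.21]
tcp_rot: [-0.015, 1.0, 0.0, -0.0]
contact_force: [-0.7, 0.7, 0.6]
opening: 0.992
finger_force: 0.0
```

Request:
drive_tool([
  [[0, 0, 0], [0.001, 0, 0.057], 0.085],
  [[0, 0, 0], [0, 0, 0.057], 0.085],
  [[0, 0, 0], [0, 0, 0], 0.0],
  [[0, 0, 0], [0, 0, 0], 0.0],
  [[0, 0, 0], [0, 0, 0], 0.0],
], grip_force=60)

```text
time: 3.42
eef_pos: [0.5402, -0.2628, 0.0999]
tcp_rot: [-0.016, 1.0, -0.002, 0.003]
contact_force: [1.0, 0.1, -0.6]
opening: 0.368
finger_force: 0.0
```

Request:
drive_tool([
  [[0, 0, 0], [0, 0, 0], 0.0],
  [[0, 0, 0], [0, 0, 0], 0.0],
  [[0, 0, 0], [0, 0, 0], 0.0],
  [[0, 0, 0], [0, 0, 0], 0.0],
])

```text
time: 3.92
eef_pos: [0.5381, -0.2614, 0.0961]
tcp_rot: [-0.016, 1.0, 0.0, -0.0]
contact_force: [-0.1, -0.1, 0.6]
opening: -0.0
finger_force: 0.0
```

Run:
```python
from h import *
T=cam('top');S=cam('side')
def cr(c,u,v,w,h,k): return cv2.resize(c['image'][v-h:v+h,u-w:u+w],None,fx=k,fy=k,interpolation=cv2.INTER_CUBIC)
save('miss',np.hstack([cr(T,408,205,48,60,4),cr(S,350,265,50,60,4)]))
```

```text
(no output)
```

View pics/miss.png

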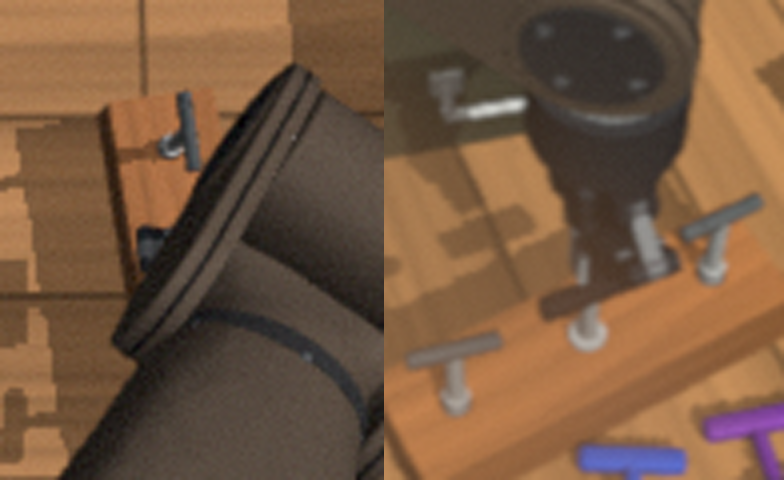

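The bar appears unmoved, with the fingers behind it in the side view. I'll enlarge this and overlay the reported TCP and fingertip points.

Run:
```python
from h import *
S=cam('side');s=ctrl.get_state()
R=Ro.from_quat(s['tcp_rot']).as_matrix();p=s['eef_pos']
k=10;u0,v0=325,240
im=cv2.resize(S['image'][v0:v0+58,u0:u0+70],None,fx=k,fy=k,interpolation=cv2.INTER_CUBIC)
im=np.clip(im.astype(float)*1.6,0,255).astype(np.uint8)
def mk(X,col):
    q=(proj(S,X)-[u0,v0]+.5)*k; cv2.circle(im,tuple(int(a) for a in q),5,col,-1)
mk(p,(255,0,0)); mk(p+R@[0,0,.017],(0,255,0)); mk(p+R@[0,.0425,0],(0,0,255)); mk(p-R@[0,.0425,0],(255,255,0)); mk(p-R@[0,0,.056],(255,0,255))
save('ov',im); print(s['opening'],s['finger_force'],s['contact_force'],p)
```

```text
0.001692831828752624 0.0 [ 0.50023102 -0.29290085 -0.67860058] [ 0.53803302 -0.26140773  0.09595289]
```

View pics/ov.png

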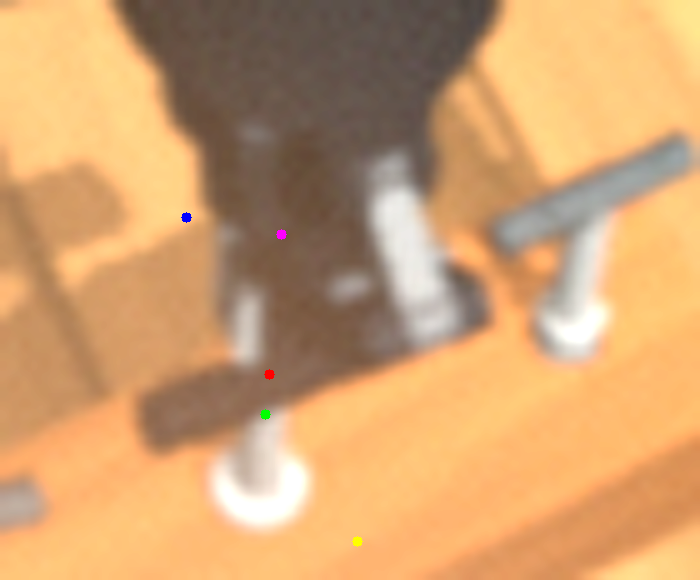

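Request:
drive_tool([
  [[0, 0, 0], [0, 0, -0.02], 0.0],
  [[0, 0, 0], [0, 0, -0.03], 0.0],
  [[0, 0, 0], [0, 0, 0], 0.0],
])

```text
time: 4.45
eef_pos: [0.5404, -0.263, 0.1509]
tcp_rot: [-0.016, 1.0, -0.002, 0.003]
contact_force: [0.1, -0.2, -0.8]
opening: -0.001
finger_force: 0.0
```

Run:
```python
from h import *
S=cam('side');T=cam('top');s=ctrl.get_state()
R=Ro.from_quat(s['tcp_rot']).as_matrix();p=s['eef_pos']
def ov(c,u0,v0,w,h,k):
    im=cv2.resize(c['image'][v0:v0+h,u0:u0+w],None,fx=k,fy=k,interpolation=cv2.INTER_CUBIC)
    im=np.clip(im.astype(float)*1.8,0,255).astype(np.uint8)
    def mk(X,col):
        q=(proj(c,X)-[u0,v0]+.5)*k; cv2.circle(im,tuple(int(a) for a in q),4,col,-1)
    mk(p,(255,0,0)); mk(p+R@[0,0,.017],(0,255,0)); mk(p+R@[0,.0425,0],(0,0,255)); mk(p-R@[0,.0425,0],(255,255,0)); mk(p-R@[0,0,.056],(255,0,255)); return im
save('up',np.hstack([ov(S,315,215,80,90,6),ov(T,375,165,50,90,6)])); print(s['opening'],s['finger_force'],s['contact_force'],p)
```

```text
-0.0038328993179339355 0.0 [ 0.33291996 -0.34669672  0.83382926] [ 0.53838945 -0.26163304  0.14699529]
```

View pics/up.png

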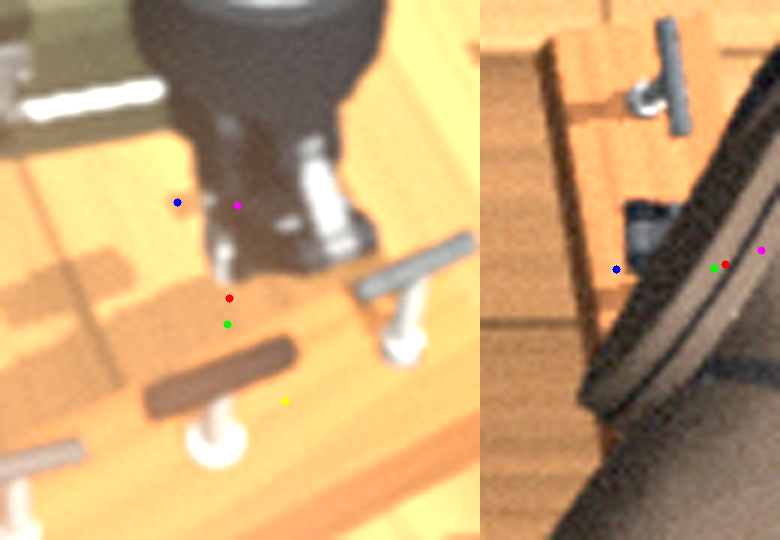

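The side view shows both fingers, separated mostly along world x, with tips at about crop (220,280) and (355,245). They are well away from the reported TCP at (229,298). In the top view a dark finger piece shows at crop (640,235). The key hasn't moved. I'll calculate where the fingers really are.

Run:
```python
from h import *
S=cam('side');T=cam('top');s=ctrl.get_state()
for n,c,u,v in(('A',S,351.7,261.7),('B',S,374,255),('mid',S,362.5,260.5),('topL',T,399.5,204),('topTL',T,400,199),('topBL',T,400.5,210)):
    print(n,[onz(c,u,v,z)[:2].round(3).tolist() for z in(.13,.15,.17,.19)])
print(s['qpos'],s['eef_pos'],s['tcp_rot'])
```

```text
A [[0.544, -0.246], [0.538, -0.257], [0.532, -0.268], [0.526, -0.279]]
B [[0.594, -0.248], [0.587, -0.259], [0.58, -0.27], [0.573, -0.281]]
mid [[0.566, -0.251], [0.56, -0.262], [0.553, -0.273], [0.547, -0.284]]
topL [[0.551, -0.228], [0.549, -0.224], [0.547, -0.22], [0.545, -0.216]]
topTL [[0.563, -0.23], [0.561, -0.226], [0.559, -0.222], [0.556, -0.218]]
topBL [[0.537, -0.23], [0.535, -0.226], [0.533, -0.222], [0.532, -0.218]]
[-6.21765699e-01  1.79802936e-01  1.82701633e+00  1.06258181e-06
  1.13654381e+00 -2.22469648e+00] [ 0.53752561 -0.26104775  0.14519775] [-1.60663054e-02  9.99870537e-01  5.27491248e-04 -7.10881229e-04]
```

Run:
```python
from h import *
for n in('side','top'): np.save('pics/'+n+'_shut.npy',cam(n)['image'])
```

Request:
drive_tool([
  [[0, 0, 0], [0, 0, 0], 0.085],
  [[0, 0, 0], [0, 0, 0], 0.085],
  [[0, 0, 0], [0, 0, 0], 0.085],
  [[0, 0, 0], [0, 0, 0], 0.085],
  [[0, 0, 0], [0, 0, 0], 0.085],
])

```text
time: 5.38
eef_pos: [0.5382, -0.2615, 0.1462]
tcp_rot: [-0.016, 1.0, -0.0, 0.0]
contact_force: [0.1, -0.1, 0.6]
opening: 0.995
finger_force: 0.0
```

Run:
```python
from h import *
ims=[]
for n,u0,v0 in(('side',310,200),('top',360,150)):
    c=cam(n);s=ctrl.get_state();p=s['eef_pos'];R=Ro.from_quat(s['tcp_rot']).as_matrix()
    w,h,k=95,110,4
    for I in(np.load('pics/'+n+'_shut.npy'),c['image']):
        im=cv2.resize(I[v0:v0+h,u0:u0+w],None,fx=k,fy=k,interpolation=cv2.INTER_CUBIC)
        im=np.clip(im.astype(float)*1.8,0,255).astype(np.uint8)
        for X,col in((p,(255,0,0)),(p+R@[0,.0425,0],(0,0,255)),(p-R@[0,.0425,0],(255,255,0)),(p-R@[0,0,.056],(255,0,255))):
            q=(proj(c,X)-[u0,v0]+.5)*k; cv2.circle(im,tuple(int(a) for a in q),3,col,-1)
        if n=='side': ims.append(im)
    d=np.abs(c['image'].astype(int)-np.load('pics/'+n+'_shut.npy')).max(2)>40
    ys,xs=np.nonzero(d); print(n,d.sum(),xs.min(),xs.max(),ys.min(),ys.max())
save('diff',np.hstack(ims)); print(s['opening'],p)
```

```text
side 651 309 380 213 276
top 163 15 488 188 383
0.9934072643642764 [ 0.53814187 -0.26147946  0.14617289]
```

View pics/diff.png

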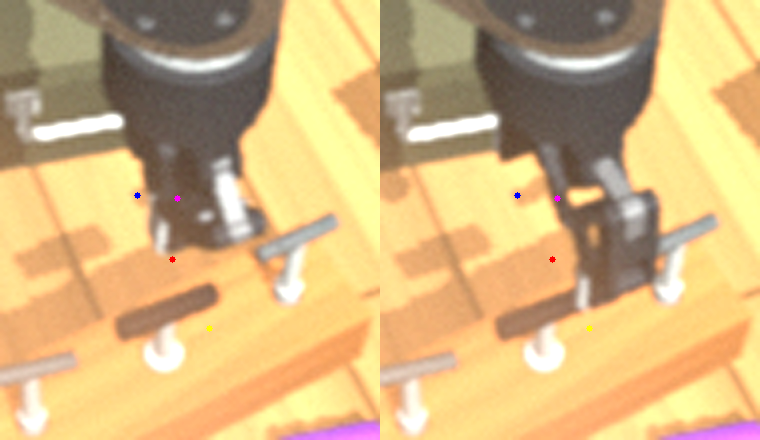

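The side picture shows the near (-y) finger opening along y as it should. Its tip is about 7 px right of and 9 px above where the reported TCP puts it, so the hand really is off the report, probably too high. I'll check against the top view, shut and open.

Run:
```python
from h import *
ims=[];u0,v0,w,h,k=372,178,48,60,8
c=cam('top');s=ctrl.get_state();p=s['eef_pos'];R=Ro.from_quat(s['tcp_rot']).as_matrix()
for I in(np.load('pics/top_shut.npy'),c['image']):
    im=cv2.resize(I[v0:v0+h,u0:u0+w],None,fx=k,fy=k,interpolation=cv2.INTER_CUBIC)
    im=np.clip(im.astype(float)*1.8,0,255).astype(np.uint8)
    for X,col in((p,(255,0,0)),(p+R@[0,.0425,0],(0,0,255)),(p+R@[0,.0425,-.05],(0,255,0)),(p+R@[.011,.0425,0],(0,255,255)),(p+R@[-.011,.0425,0],(0,255,255)),(p-R@[0,0,.056],(255,0,255))):
        q=(proj(c,X)-[u0,v0]+.5)*k; cv2.circle(im,tuple(int(a) for a in q),3,col,-1)
    ims.append(im)
save('topopen',np.hstack(ims))
b=cam('side'); print('base in side',proj(b,[0,0,0]),'top',proj(c,[0,0,0]))
```

```text
base in side [ 99.97301288 279.33230442] top [307.37872779 423.81143329]
```

View pics/topopen.png

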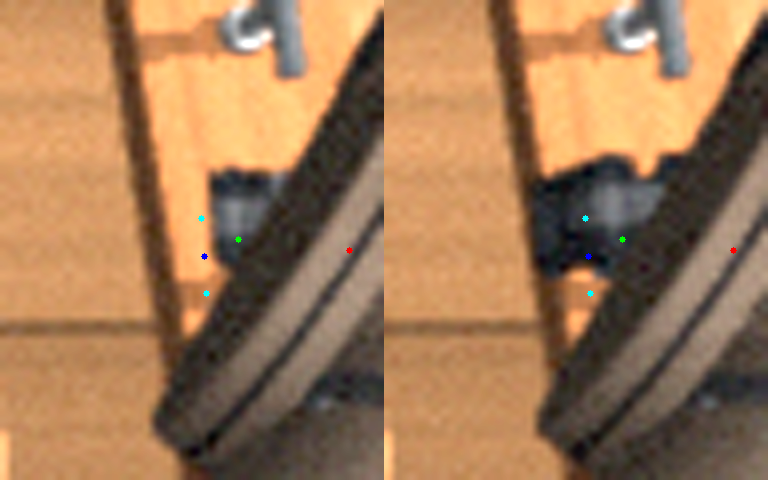

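The top view puts the open +y finger about 10 mm farther out in x than reported (rows 165–275 of the crop, against an expected 256). With the side view, that means the hand really sits about 9 mm too far in +x and over 25 mm too high. I'll correct by those amounts, go down slowly watching the force, and grip.

Request:
drive_tool([
  [[0, 0, 0], [0.009, -0.003, 0.025], 0.085],
  [[0, 0, 0], [0, 0, 0.02], 0.085],
  [[0, 0, 0], [0, 0, 0.015], 0.085],
  [[0, 0, 0], [0, 0, 0.01], 0.085],
  [[0, 0, 0], [0, 0, 0], 0.085],
])

```text
time: 6.2
eef_pos: [0.529, -0.2644, 0.0752]
tcp_rot: [-0.016, 1.0, 0.001, -0.001]
contact_force: [0.0, -0.2, 0.4]
opening: 0.999
finger_force: 0.0
```

Request:
drive_tool([
  [[0, 0, 0], [0, 0, 0.003], 0.0],
  [[0, 0, 0], [0, 0, 0], 0.0],
  [[0, 0, 0], [0, 0, 0], 0.0],
  [[0, 0, 0], [0, 0, 0], 0.0],
  [[0, 0, 0], [0, 0, 0], 0.0],
], grip_force=25)

```text
time: 6.82
eef_pos: [0.5294, -0.2647, 0.0735]
tcp_rot: [-0.016, 1.0, 0.0, 0.0]
contact_force: [-0.7, -0.1, 1.4]
opening: 0.127
finger_force: 29.2
```

Request:
drive_tool([
  [[0, 0, 0], [0, 0, 0], 0.0],
  [[0, 0, 0], [0, 0, 0], 0.0],
  [[0, 0, 0], [0, 0, -0.02], 0.0],
  [[0, 0, 0], [0, 0, -0.03], 0.0],
  [[0, 0, 0], [0, 0, 0], 0.0],
], grip_force=70)

```text
time: 7.45
eef_pos: [0.5311, -0.2663, 0.1268]
tcp_rot: [-0.016, 1.0, -0.002, 0.003]
contact_force: [-0.3, 0.3, -0.2]
opening: 0.11
finger_force: 71.5
```

Request:
drive_tool([
  [[0, 0, 0], [0, 0, -0.03], 0.0],
  [[0, 0, 0], [0, 0, -0.03], 0.0],
  [[0, 0, 0], [0, 0, 0], 0.0],
])

```text
time: 7.82
eef_pos: [0.5303, -0.2656, 0.1851]
tcp_rot: [-0.016, 1.0, -0.002, 0.002]
contact_force: [0.6, -0.3, -1.7]
opening: 0.112
finger_force: 71.5
```

Run:
```python
from h import *
s=ctrl.get_state();p=s['eef_pos'];R=Ro.from_quat(s['tcp_rot']).as_matrix();print(p,s['opening'],s['finger_force'],s['contact_force'],s['wrist_torque'])
off=np.array([.5375-.5294,-.262+.2647,.05-.0735])
w=np.array([.5136,.0686,.1043])
print('tool->',R.round(3).tolist(),'move to lock (world)',w-off-p,'tool frame',R.T@(w-off-p))
```

```text
[ 0.53031909 -0.26564253  0.18509979] 0.11232560087378439 71.4618785285802 [ 0.58520255 -0.33365966 -1.71457195] [-0.00979815 -0.0002375  -0.03080738]
tool-> [[-0.999, -0.032, 0.004], [-0.032, 0.999, -0.003], [-0.004, -0.003, -1.0]] move to lock (world) [-0.02481909  0.33154253 -0.05729979] tool frame [0.01434343 0.33234607 0.05621443]
```

Request:
drive_tool([
  [[0, 0, 0], [0.0024, 0.055, 0], 0.0],
  [[0, 0, 0], [0.0024, 0.055, 0], 0.0],
  [[0, 0, 0], [0.0024, 0.055, 0], 0.0],
  [[0, 0, 0], [0.0024, 0.055, 0], 0.0],
  [[0, 0, 0], [0.0024, 0.055, 0], 0.0],
])

```text
time: 8.45
eef_pos: [0.5067, 0.0116, 0.1805]
tcp_rot: [-0.016, 1.0, 0.0, -0.002]
contact_force: [0.3, -0.0, -1.8]
opening: 0.111
finger_force: 71.4
```

Request:
drive_tool([
  [[0, 0, 0], [0.0024, 0.055, 0.02], 0.0],
  [[0, 0, 0.1], [0, 0, 0], 0.0],
  [[0, 0, 0.1], [0, 0, 0], 0.0],
  [[0, 0, 0], [0, 0, 0], 0.0],
  [[0, 0, 0], [0, 0, 0], 0.0],
])

```text
time: 9.07
eef_pos: [0.5035, 0.0645, 0.1618]
tcp_rot: [0.083, 0.997, -0.0, -0.001]
contact_force: [0.3, 0.1, -0.5]
opening: 0.116
finger_force: 71.4
```

Run:
```python
from h import *
s=ctrl.get_state();p=s['eef_pos'];print(p,s['tcp_rot'],s['contact_force'])
T=cam('top');S=cam('side')
X=p+[.008,.0027,-.0235]
print('exp collar',X,proj(T,X),proj(S,X),'handle',proj(S,X+[0,0,.048]))
def ov(c,u0,v0,w,h,k):
    im=cv2.resize(c['image'][v0:v0+h,u0:u0+w],None,fx=k,fy=k,interpolation=cv2.INTER_CUBIC)
    im=np.clip(im.astype(float)*1.8,0,255).astype(np.uint8)
    for Q,col in((X,(255,0,0)),([.5136,.0686,.104],(0,255,0)),(X+[0,0,.048],(0,0,255)),(X-[0,0,.016],(255,255,0))):
        q=(proj(c,Q)-[u0,v0]+.5)*k; cv2.circle(im,tuple(int(a) for a in q),2,col,-1)
    return im
u,v=proj(S,X).astype(int);save('overlock',np.hstack([ov(S,u-28,v-42,56,65,9),ov(T,260,190,33,65,9)]))
```

```text
[0.50353517 0.06448501 0.16184515] [ 8.32524189e-02  9.96527960e-01 -2.94300913e-05 -1.02864711e-03] [ 0.31925124  0.13236216 -0.50400246]
exp collar [0.51153517 0.06718501 0.13834515] [275.21105515 221.61049294] [291.01738578 165.32340572] handle [289.6244868  151.18135756]
```

View pics/overlock.png

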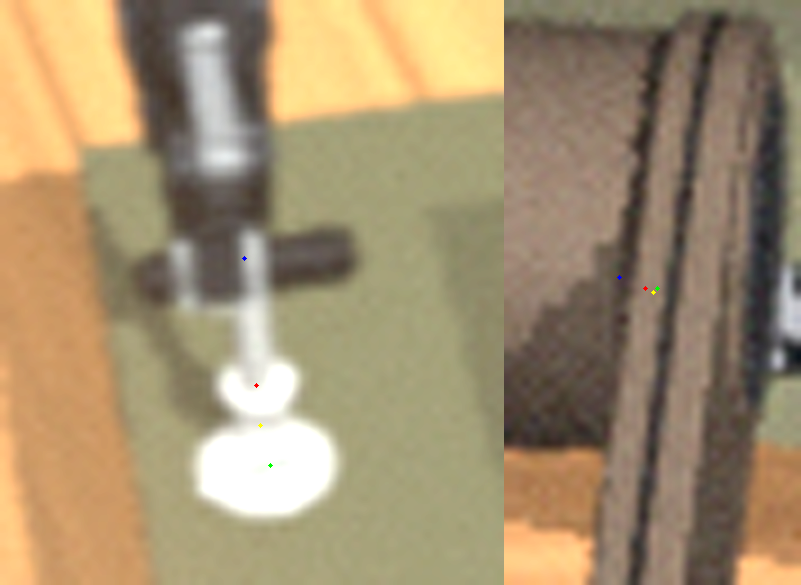

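The key is held upright over the lock. Its collar in the side crop is at (258,385), where predicted, and the lock ring is at (266,466), with the handle parallel to the slot. It needs about 2.6 mm in +y, then a gentle descent.

Request:
drive_tool([
  [[0, 0, 0], [-0.0005, 0.0027, 0.006], 0.0],
  [[0, 0, 0], [0, 0, 0.006], 0.0],
  [[0, 0, 0], [0, 0, 0], 0.0],
  [[0, 0, 0], [0, 0, 0], 0.0],
])

```text
time: 9.68
eef_pos: [0.5052, 0.0672, 0.1511]
tcp_rot: [0.084, 0.996, -0.0, -0.0]
contact_force: [-0.4, 0.1, -1.1]
opening: 0.115
finger_force: 71.4
```

Request:
drive_tool([
  [[0, 0, 0], [0, 0, 0.0015], 0.0],
  [[0, 0, 0], [0, 0, 0.0015], 0.0],
  [[0, 0, 0], [0, 0, 0.001], 0.0],
  [[0, 0, 0], [0, 0, 0], 0.0],
])

```text
time: 10.18
eef_pos: [0.5051, 0.0672, 0.147]
tcp_rot: [0.084, 0.996, -0.0, -0.0]
contact_force: [0.3, 0.5, -1.4]
opening: 0.115
finger_force: 71.4
```

Request:
drive_tool([
  [[0, 0, 0], [0, 0, 0.001], 0.0],
  [[0, 0, 0], [0, 0, 0.001], 0.0],
  [[0, 0, 0], [0, 0, 0], 0.0],
])

```text
time: 10.55
eef_pos: [0.5051, 0.0672, 0.145]
tcp_rot: [0.084, 0.996, -0.0, -0.0]
contact_force: [0.2, 0.5, -1.1]
opening: 0.11
finger_force: 71.4
```

Request:
drive_tool([
  [[0, 0, 0], [0, 0, 0.001], 0.0],
  [[0, 0, 0], [0, 0, 0], 0.0],
])

```text
time: 10.8
eef_pos: [0.5053, 0.0672, 0.1442]
tcp_rot: [0.084, 0.996, -0.0, 0.0]
contact_force: [0.3, 0.4, -1.6]
opening: 0.115
finger_force: 71.5
```

Request:
drive_tool([
  [[0, 0, 0], [0, 0, 0.0007], 0.0],
  [[0, 0, 0], [0, 0, 0], 0.0],
])

```text
time: 11.05
eef_pos: [0.5054, 0.0672, 0.144]
tcp_rot: [0.084, 0.996, -0.0, 0.0]
contact_force: [-1.1, -0.0, 1.8]
opening: 0.114
finger_force: 71.9
```

Contact is felt at TCP z 0.144, which puts the blade tip at the lock face. I'll slide it in small steps to find the slot.

Request:
drive_tool([
  [[0, 0, 0], [0.0006, 0, 0.0003], 0.0],
  [[0, 0, 0], [0, 0, 0], 0.0],
])

```text
time: 11.3
eef_pos: [0.5052, 0.0673, 0.1439]
tcp_rot: [0.084, 0.996, -0.0, 0.001]
contact_force: [-0.5, -0.0, 4.0]
opening: 0.114
finger_force: 72.1
```

Request:
drive_tool([
  [[0, 0, 0], [0, 0.0005, 0], 0.0],
  [[0, 0, 0], [0, 0, 0], 0.0],
])

```text
time: 11.55
eef_pos: [0.5052, 0.0676, 0.1438]
tcp_rot: [0.084, 0.996, -0.0, 0.001]
contact_force: [-0.8, -0.5, 5.3]
opening: 0.115
finger_force: 72.3
```

Request:
drive_tool([
  [[0, 0, 0], [0, 0.0005, 0], 0.0],
  [[0, 0, 0], [0, 0, 0], 0.0],
])

```text
time: 11.8
eef_pos: [0.5053, 0.0678, 0.1438]
tcp_rot: [0.084, 0.996, -0.001, 0.001]
contact_force: [0.3, -0.9, 5.2]
opening: 0.112
finger_force: 72.3
```

Request:
drive_tool([
  [[0, 0, 0], [0, 0.0006, 0], 0.0],
  [[0, 0, 0], [0, 0, 0], 0.0],
])

```text
time: 12.05
eef_pos: [0.5053, 0.0681, 0.1438]
tcp_rot: [0.084, 0.997, -0.001, 0.001]
contact_force: [-0.4, -2.4, 4.6]
opening: 0.12
finger_force: 72.3
```

Request:
drive_tool([
  [[0, 0, 0], [0, 0.0006, 0], 0.0],
  [[0, 0, 0], [0, 0, 0], 0.0],
])

```text
time: 12.3
eef_pos: [0.5054, 0.0684, 0.1438]
tcp_rot: [0.084, 0.997, -0.001, 0.001]
contact_force: [-1.5, -2.6, 5.0]
opening: 0.11
finger_force: 72.3
```

Request:
drive_tool([
  [[0, 0, 0], [0, 0.0006, 0], 0.0],
  [[0, 0, 0], [0, 0, 0], 0.0],
])

```text
time: 12.55
eef_pos: [0.5054, 0.0687, 0.1437]
tcp_rot: [0.083, 0.997, -0.002, 0.0]
contact_force: [-0.9, -2.8, 5.9]
opening: 0.116
finger_force: 72.3
```

Request:
drive_tool([
  [[0, 0, 0], [0, 0.0006, 0], 0.0],
  [[0, 0, 0], [0, 0, 0], 0.0],
])

```text
time: 12.8
eef_pos: [0.5055, 0.069, 0.1437]
tcp_rot: [0.083, 0.997, -0.002, 0.0]
contact_force: [-1.0, -3.9, 5.3]
opening: 0.113
finger_force: 72.3
```

Friction is holding the tip in place. I'll lift slightly and peck at points instead.

Request:
drive_tool([
  [[0, 0, 0], [0, 0, -0.002], 0.0],
  [[0, 0, 0], [0, -0.0024, 0], 0.0],
  [[0, 0, 0], [0, 0, 0], 0.0],
])

```text
time: 13.18
eef_pos: [0.504, 0.0685, 0.1441]
tcp_rot: [0.084, 0.996, 0.0, -0.001]
contact_force: [-0.1, 0.6, -1.4]
opening: 0.114
finger_force: 71.4
```

Request:
drive_tool([
  [[0, 0, 0], [0, 0, 0.002], 0.0],
  [[0, 0, 0], [0, 0, 0], 0.0],
])

```text
time: 13.42
eef_pos: [0.5045, 0.0686, 0.1426]
tcp_rot: [0.084, 0.996, 0.0, -0.0]
contact_force: [-1.0, 1.0, -1.7]
opening: 0.113
finger_force: 71.4
```

It's below the earlier contact height with no contact force, so the blade is probably entering. I'll push gently deeper.

Request:
drive_tool([
  [[0, 0, 0], [0, 0, 0.001], 0.0],
  [[0, 0, 0], [0, 0, 0.0005], 0.0],
  [[0, 0, 0], [0, 0, 0], 0.0],
])

```text
time: 13.8
eef_pos: [0.5048, 0.0684, 0.1416]
tcp_rot: [0.084, 0.996, 0.0, 0.0]
contact_force: [0.2, 1.1, -1.6]
opening: 0.116
finger_force: 71.4
```

Request:
drive_tool([
  [[0, 0, 0], [0, 0, 0.001], 0.0],
  [[0, 0, 0], [0, 0, 0], 0.0],
])

```text
time: 14.05
eef_pos: [0.5049, 0.0684, 0.1407]
tcp_rot: [0.084, 0.996, 0.0, 0.0]
contact_force: [-0.3, 1.7, -1.9]
opening: 0.114
finger_force: 71.5
```

Request:
drive_tool([
  [[0, 0, 0], [0, 0.0003, 0.0015], 0.0],
  [[0, 0, 0], [0, 0, 0.0015], 0.0],
  [[0, 0, 0], [0, 0, 0], 0.0],
])

```text
time: 14.42
eef_pos: [0.5047, 0.0686, 0.1373]
tcp_rot: [0.084, 0.996, -0.0, -0.0]
contact_force: [-0.2, 1.0, -0.8]
opening: 0.112
finger_force: 71.4
```

Request:
drive_tool([
  [[0, 0, 0], [0, 0, 0.0015], 0.0],
  [[0, 0, 0], [0, 0, 0.0015], 0.0],
  [[0, 0, 0], [0, 0, 0], 0.0],
])

```text
time: 14.8
eef_pos: [0.5047, 0.0686, 0.1344]
tcp_rot: [0.084, 0.996, 0.0, -0.0]
contact_force: [0.2, 1.6, -1.4]
opening: 0.116
finger_force: 71.4
```

Request:
drive_tool([
  [[0, 0, 0], [0, 0.0003, 0.0015], 0.0],
  [[0, 0, 0], [0, 0, 0.0015], 0.0],
  [[0, 0, 0], [0, 0, 0.001], 0.0],
  [[0, 0, 0], [0, 0, 0], 0.0],
])

```text
time: 15.3
eef_pos: [0.5047, 0.0688, 0.1304]
tcp_rot: [0.084, 0.996, -0.0, -0.0]
contact_force: [0.4, 1.5, -1.3]
opening: 0.108
finger_force: 71.4
```

Request:
drive_tool([
  [[0, 0, 0], [0, 0, 0.001], 0.0],
  [[0, 0, 0], [0, 0, 0.0007], 0.0],
  [[0, 0, 0], [0, 0, 0], 0.0],
])

```text
time: 15.68
eef_pos: [0.5048, 0.0688, 0.1288]
tcp_rot: [0.084, 0.996, -0.0, -0.0]
contact_force: [0.1, 0.2, -2.2]
opening: 0.111
finger_force: 71.4
```

Request:
drive_tool([
  [[0, 0, 0], [0, 0, 0.0005], 0.0],
  [[0, 0, 0], [0, 0, 0], 0.0],
])

```text
time: 15.92
eef_pos: [0.5049, 0.0689, 0.1284]
tcp_rot: [0.084, 0.996, -0.0, 0.0]
contact_force: [0.3, 1.1, -1.8]
opening: 0.114
finger_force: 71.4
```

Request:
drive_tool([
  [[0, 0, 0], [0, 0, 0.0007], 0.0],
  [[0, 0, 0], [0, 0, 0], 0.0],
])

```text
time: 16.18
eef_pos: [0.505, 0.0689, 0.1283]
tcp_rot: [0.084, 0.996, 0.0, 0.0]
contact_force: [-1.0, 0.4, 2.8]
opening: 0.115
finger_force: 71.9
```

Request:
drive_tool([
  [[0, 0, 0], [0, 0, 0.0006], 0.0],
  [[0, 0, 0], [0, 0, 0], 0.0],
])

```text
time: 16.42
eef_pos: [0.5052, 0.0689, 0.1281]
tcp_rot: [0.084, 0.996, 0.0, 0.0]
contact_force: [-2.0, 1.1, 5.7]
opening: 0.117
finger_force: 72.3
```

The key is home: firm contact at TCP z 0.128, about 16 mm below the lip contact. I'll hold briefly, then turn clockwise about the lock axis, which is about 8 mm along the tool's -x from the TCP.

Request:
drive_tool([
  [[0, 0, 0], [0, 0, 0], 0.0],
  [[0, 0, 0], [0, 0, 0], 0.0],
  [[0, 0, 0.1], [0, 0.0008, 0], 0.0],
  [[0, 0, 0.1], [0, 0.0008, 0], 0.0],
  [[0, 0, 0], [0, 0, 0], 0.0],
])

```text
time: 17.05
eef_pos: [0.5057, 0.0707, 0.1281]
tcp_rot: [0.182, 0.983, 0.0, 0.001]
contact_force: [-1.2, 1.5, 5.8]
opening: 0.111
finger_force: 72.3
```

Request:
drive_tool([
  [[0, 0, 0.15], [0, 0.00125, 0], 0.0],
  [[0, 0, 0.15], [0, 0.00125, 0], 0.0],
  [[0, 0, 0], [0, 0, 0], 0.0],
])

```text
time: 17.42
eef_pos: [0.5066, 0.0729, 0.128]
tcp_rot: [0.327, 0.945, 0.0, 0.0]
contact_force: [-2.4, 0.5, 4.9]
opening: 0.111
finger_force: 72.3
```

Request:
drive_tool([
  [[0, 0, 0.15], [0, 0.00125, 0], 0.0],
  [[0, 0, 0.15], [0, 0.00125, 0], 0.0],
  [[0, 0, 0], [0, 0, 0], 0.0],
])

```text
time: 17.8
eef_pos: [0.5082, 0.0747, 0.1279]
tcp_rot: [0.465, 0.885, 0.0, 0.0]
contact_force: [-1.9, 2.4, 4.9]
opening: 0.111
finger_force: 72.3
```

Request:
drive_tool([
  [[0, 0, 0.15], [0.0005, 0.00125, 0], 0.0],
  [[0, 0, 0.15], [0, 0.00125, 0], 0.0],
  [[0, 0, 0], [0, 0, 0], 0.0],
])

```text
time: 18.18
eef_pos: [0.5101, 0.0761, 0.1279]
tcp_rot: [0.592, 0.806, -0.0, 0.0]
contact_force: [-1.6, 0.8, 5.6]
opening: 0.114
finger_force: 72.3
```

Request:
drive_tool([
  [[0, 0, 0.15], [0, 0.00125, 0], 0.0],
  [[0, 0, 0.15], [0, 0.00125, 0], 0.0],
  [[0, 0, 0], [0, 0, 0], 0.0],
])

```text
time: 18.55
eef_pos: [0.5124, 0.0767, 0.1279]
tcp_rot: [0.706, 0.708, -0.0, 0.0]
contact_force: [-0.7, 0.7, 5.4]
opening: 0.113
finger_force: 72.3
```

Run:
```python
from h import *
s=ctrl.get_state();print(s['wrist_torque'],s['contact_force'],s['qpos'],s['time'])
```

```text
[ 0.09421408  0.53452175 -0.01063588] [-0.72953235  0.68027525  5.39419933] [-4.72765691e-02  2.50864127e-02  2.02989414e+00 -9.47498496e-05
  1.08661670e+00 -5.10496738e-02] 18.55
```

Request:
drive_tool([
  [[0, 0, 0.1], [0, 0.0008, 0], 0.0],
  [[0, 0, 0.05], [0, 0.0004, 0], 0.0],
  [[0, 0, 0], [0, 0, 0], 0.0],
  [[0, 0, 0], [0, 0, 0], 0.0],
])

```text
time: 19.05
eef_pos: [0.5136, 0.0767, 0.1279]
tcp_rot: [0.757, 0.654, -0.0, -0.0]
contact_force: [-2.1, 1.0, 5.3]
opening: 0.111
finger_force: 72.3
```

Run:
```python
from h import *
s=ctrl.get_state();R=Ro.from_quat(s['tcp_rot']).as_matrix();print(s['wrist_torque'],s['contact_force'],np.degrees(np.arctan2(R[1,1],R[0,1])))
```

```text
[0.15243207 0.4769801  0.08260369] [-2.05003473  0.99157651  5.29957244] -8.323535068280147
```

The key is at the stop, with the heading within 0.3° of the chest's y. I'll ease up along the lid's arc so the spring lifts it with the key.

Request:
drive_tool([
  [[0, 0, 0.02], [0, 0, -0.001], 0.0],
  [[0, 0, 0], [0, 0, -0.001], 0.0],
  [[0.02, 0, 0], [0, 0.001, -0.0037], 0.0],
  [[0.02, 0, 0], [0, 0.001, -0.0037], 0.0],
  [[0, 0, 0], [0, 0, 0], 0.0],
])

```text
time: 19.68
eef_pos: [0.5152, 0.0764, 0.1364]
tcp_rot: [0.763, 0.645, -0.014, -0.016]
contact_force: [-2.2, -0.0, 2.5]
opening: 0.114
finger_force: 72.0
```

Run:
```python
from h import *
s=ctrl.get_state();print(s['wrist_torque'],s['contact_force'])
S=cam('side');im=S['image'];np.save('pics/s1.npy',im)
# ring columns/rows: bright low-saturation blob near lock
g=im[140:200,270:315]; m=((g.min(2)>120)).astype(np.uint8)
n,l,st,ce=cv2.connectedComponentsWithStats(m)
for i in range(1,n):
    if st[i,4]>8: print(st[i],ce[i]+[270,140])
for th in(0,.04,.1): print(th,proj(S,[.513,.0687,.104+.186*th]))
```

```text
[0.30142263 0.61987143 0.05306526] [-2.1998886  -0.02019492  2.45718547]
[ 15  28  15  10 118] [292.11864407 172.61016949]
0 [292.31075232 174.29627914]
0.04 [292.1141985 172.2777911]
0.1 [291.81527788 169.20805838]
```

The lid is following: the ring has moved from row 174.2 to 172.6, and the spring pushes at about 3.7 N. I'll continue, then release.

Request:
drive_tool([
  [[0.02, 0, 0], [0, 0.001, -0.0037], 0.0],
  [[0.02, 0, 0], [0, 0.001, -0.0037], 0.0],
  [[0, 0, 0], [0, 0, 0], 0.0],
])

```text
time: 20.1
eef_pos: [0.5171, 0.0761, 0.1434]
tcp_rot: [0.763, 0.645, -0.027, -0.032]
contact_force: [-4.2, 1.1, 0.9]
opening: 0.117
finger_force: 71.7
```

Run:
```python
from h import *
s=ctrl.get_state();print(s['wrist_torque'],s['contact_force'])
S=cam('side');im=S['image']
g=im[140:200,270:315]; m=((g.min(2)>120)).astype(np.uint8)
n,l,st,ce=cv2.connectedComponentsWithStats(m)
for i in range(1,n):
    if st[i,4]>8: print(st[i],ce[i]+[270,140])
```

```text
[0.26577521 0.90141904 0.03984647] [-4.22489293  1.13614345  0.91169329]
[19  7  1 10 10] [289.  151.5]
[ 15  26  15  10 121] [292.14049587 170.57024793]
```

Request:
drive_tool([
  [[0, 0, 0], [0, -0.0008, -0.001], 0.0],
  [[0, 0, 0], [0, 0, 0], 0.02],
  [[0, 0, 0], [0, 0, 0], 0.03],
  [[0, 0, 0], [0, 0, 0], 0.05],
  [[0, 0, 0], [0, 0, 0], 0.05],
], grip_force=20)

```text
time: 20.78
eef_pos: [0.5174, 0.076, 0.145]
tcp_rot: [0.763, 0.645, -0.026, -0.03]
contact_force: [0.2, 0.0, -0.4]
opening: 0.584
finger_force: 0.0
```

Request:
drive_tool([
  [[0, 0, 0], [0, 0, 0], 0.05],
  [[0, 0, 0], [0, 0, -0.02], 0.05],
  [[0, 0, 0], [0, 0, -0.03], 0.05],
  [[0, 0, 0], [0, 0, -0.04], 0.05],
  [[0, 0, 0], [0, 0, -0.04], 0.05],
])

```text
time: 21.4
eef_pos: [0.5273, 0.0744, 0.2755]
tcp_rot: [0.763, 0.645, -0.026, -0.031]
contact_force: [0.7, -0.0, -0.2]
opening: 0.586
finger_force: 0.0
```

Run:
```python
from h import *
s=ctrl.get_state();print(s['eef_pos'],s['contact_force'])
for k in range(2):
    S=cam('side');im=S['image']
    g=im[130:200,270:315]; m=((g.min(2)>120)).astype(np.uint8)
    n,l,st,ce=cv2.connectedComponentsWithStats(m)
    for i in range(1,n):
        if st[i,4]>8: print('bright',st[i],ce[i]+[270,130])
    d=(im[130:175,265:315].max(2)<75).astype(np.uint8); n,l,st,ce=cv2.connectedComponentsWithStats(d)
    for i in range(1,n):
        if st[i,4]>25:
            ys,xs=np.nonzero(l==i);w,V=np.linalg.eigh(np.cov(xs,ys)); print('dark',st[i],ce[i]+[265,130],V[:,1])
P=np.array([.513,.0687,.122]);cx=np.array([.989,-.149,0]);cy=np.array([.149,.989,0]);H=P+.0049*cx+[0,0,.048]
print('expected collar',proj(S,P),'handle',proj(S,H),proj(S,H+.03*cy),proj(S,H-.03*cy))
```

```text
[0.527274   0.07435636 0.27545003] [ 0.67113729 -0.00550986 -0.15422594]
bright [ 15  35  15  10 119] [292.17647059 169.68067227]
dark [24 16  8 18 95] [292.51578947 154.73684211] [0.22715115 0.97385951]
dark [17 19  8 15 43] [284.88372093 156.34883721] [0.29905833 0.95423483]
bright [ 15  35  15  10 117] [292.23931624 169.68376068]
dark [24 16  8 18 95] [292.51578947 154.73684211] [0.22715115 0.97385951]
dark [17 19  7 15 42] [284.76190476 156.26190476] [0.28246976 0.9592762 ]
expected collar [291.8314754  169.37439699] handle [292.44033288 155.28360151] [290.51549512 147.39231762] [294.44145446 163.48762724]
```

The ring is at row 169.7, which puts the lid at about 0.09 rad. The handle is at (292.5,154.7) along the chest's y, as predicted for a key that is home. The hand is clear, so I'm handing in.

```bash
python3 -c "
from plant import ctrl
print(ctrl.sign_off())"
```

```text
the job is handed in; nothing more can be done
None
```

I turned the key clockwise to its stop and left it home in the lock; the camera shows the lid sprung ajar at about 0.09 rad with the arm clear, and the job is handed in with no verdict shown.

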